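Load the glue press and start its timer

TASK

The mosaic plaques lying about the bench are freshly glued (three to five of them today): stack every one flat, either face up, squarely and lengthwise on the pile already in the blue press, lowering each gently until it touches, in any order. Only then set the steel pressing block, handle up, just as gently and squarely on top of the stack. Last, start the timer: pull its knob all the way out, turn it clockwise to the green dot only while it is out, push it fully home and let go; press nothing hard onto the pile and leave the glue jar, the bead cup and the gem case alone.

Things in the scene. Friction and masses are not known exactly. Their poses are not given: they have to be found in the camera images.
- press_centre (a point): Glue press, fixed: a blue bed 140 x 84 x 30 mm (x, y, z) on the bench. This point is at the centre of its underside, on the bench; x is the long axis. From a well in its middle rises a fixed pile of finished wooden plaques, 100 x 64 mm, centred on this point and lined up with its axes. The height of the pile is not given: its top lies somewhere between 50 and 105 mm above the bench, different each time.
- teal_centre (a point): Mosaic plaque with teal stones on both faces, set below a raised wooden rim: a solid slab 100 x 64 x 16 mm (x, y, z), about 80 g, lying flat; both faces are alike; this point is at its centre, 8 mm above its underside; x is its long axis, z is square to its faces. May be absent.
- pink_centre (a point): Mosaic plaque with pink stones on both faces, set below a raised wooden rim: a solid slab 100 x 64 x 16 mm (x, y, z), about 80 g, lying flat; both faces are alike; this point is at its centre, 8 mm above its underside; x is its long axis, z is square to its faces. May be absent.
- amber_centre (a point): Mosaic plaque with amber stones on both faces, set below a raised wooden rim: a solid slab 100 x 64 x 16 mm (x, y, z), about 80 g, lying flat; both faces are alike; this point is at its centre, 8 mm above its underside; x is its long axis, z is square to its faces. May be absent.
- violet_centre (a point): Mosaic plaque with violet stones on both faces, set below a raised wooden rim: a solid slab 100 x 64 x 16 mm (x, y, z), about 80 g, lying flat; both faces are alike; this point is at its centre, 8 mm above its underside; x is its long axis, z is square to its faces. May be absent.
- green_centre (a point): Mosaic plaque with green stones on both faces, set below a raised wooden rim: a solid slab 100 x 64 x 16 mm (x, y, z), about 80 g, lying flat; both faces are alike; this point is at its centre, 8 mm above its underside; x is its long axis, z is square to its faces. May be absent.
- block_grip (a point): Pressing block, about 0.5 kg: a steel plate 100 x 64 x 14 mm with a dark wooden grip bar on top, 70 mm along x, 22 mm wide (y) and 34 mm high. This point is inside the bar on the block's centre line, 33 mm above the underside and 15 mm below the top of the bar; x is the long axis, z up.
- timer_grip (a point): Timer knob: a black disc (58 mm across, 6 mm thick) carrying an upright grey grip bar 54 mm along x, 14 mm wide (y), 26 mm high, the red end at +x is the pointer. This point is the centre of the bar, on the vertical turning axis, 13 mm below the bar's top and 65 mm above the bench when the knob is in. It turns and lifts with the knob. The knob sits on a fixed white square housing 94 mm wide and 45 mm high.
- timer_pull (a joint): How far the timer knob is pulled straight up, in m: 0 fully in, 0.012 fully out. Friction of about 2.5 N holds it wherever it is left. Turning it while it is in strips the lock inside (nothing blocks it, but it must not be done): turn it only when it is out.
- timer_turn (a joint): Turn of the knob in rad, growing clockwise seen from above: near 0 the pointer is at the blue dot (start), 0.698 at the yellow dot, 1.396 at the green dot; stops at -0.14 and 1.54. Stays where it is left.
- glue_jar: Bystander: amber glue jar, 52 mm across, 75 mm high; origin at the centre of its underside.
- bead_cup: Bystander: white cup, 68 mm across, 50 mm high; origin at the centre of its underside.
- gem_case: Bystander: clear compartment case of stones, 90 x 120 x 35 mm; origin at the centre of its underside.
Things that resemble listed ones, but are neither listed nor needed, are in the scene too. What is shaped like the part that bears pink_centre but red is not meant. Leave any red look-alike of the part that bears violet_centre alone.

How it is judged:
By the outcome, as a careful person would: the job done as asked, in the order asked, and still so for the second after the job is handed in, with the robot touching nothing.
Of plaque_teal, plaque_pink, plaque_amber, plaque_violet, plaque_green only 3 to 5 are there at a start; the rules pass over those that are not, and their reading is None.
At some moment in a run one of plaque_teal, plaque_pink, plaque_amber, plaque_violet, plaque_green may be knocked a few centimetres aside while the robot is not near it.
It also fails if it takes over 210 s, if anything falls off the work surface, if the arm or the gripper's body presses on something with over 40 N, if the wrist force passes 120 N, or if a joint passes its speed limit or range.

ROBOT

A 6-joint arm with a two-finger parallel gripper is mounted at the origin on the work surface. World frame = base frame: x ahead of the robot, y to its left, z up, the work surface at z = 0. Lengths are in m, angles in degrees, forces in N, time in s.
With the tool pointing down it reaches from about 0.3 to 0.75 m from the base axis. Payload 8.5 kg.
Tool frame: the origin (TCP) lies on the centre line of the jaws, within the pads' length; the fingertips stand 14 mm ahead of it and the grasp point (between the pads) lies 5 mm behind it; z points along the fingers, x is the direction in which the jaws open and shut, and the axes are right-handed (so a half turn about z gives the same grasp; the last joint's range is limited). The gripper opens to 85 mm and grips with 20 to 120 N. Pads are 22 mm wide; open, the fingers measure 114 mm over their backs; the gripper's body (76 mm by 85 mm) begins 54 mm behind the grasp point. The pads swing forward as they close: fully open they stand 13 mm farther back than shut.
Start: joints at [-85.502, 21.807, 74.336, -0, 83.858, -12.336], TCP at [0.159, -0.526, 0.245] pointing down, gripper open.
Joint ranges: [-178.18, 178.18], [-50.72, 133.34], [12.68, 142.11], [-81.47, 261.47], [9.98, 163.14], [-165.26, 165.26]. Speed limits (degrees/s): [136.94, 136.94, 180, 180, 180, 180].

INTERFACE

Orientations are given as a 3x3 rotation matrix whose columns are the frame's x, y, z axes.
In Python, from rig import * gives the robot as it stands.
- The arm moves only by the shell command python3 -m crank 'ROWS' [FORCE]. ROWS is JSON, one flat list of numbers, 7 for each row, row after row: the turn, a rotation vector about the world's x, y, z in rad, then the shift along the world's x, y, z in m, then the opening in per cent of the stroke, from 0 (shut) to 100 (fully open). A call has 1 to 20 rows; each row shifts and turns the commanded pose from where the row before left it; what a row does not reach is not made up. A row lasts 1/10 s, in which the tool goes at most 50 mm and 8.59 degrees, less where a joint would pass 70% of its speed; a pose out of reach is approached as far as the arm can. A call is refused whole if a number of a shift passes 0.05 or a number of a turn 0.15, either way. A call with a gripper value outside its range is refused whole. The fingers move at their own pace and stop on an object; FORCE is the grip in N (left out, the last holds). Time passes only in rows, so rows that do not move let the fingers close. It gives the time, the measured TCP pose, the force and the opening at its end, in the units of the state.
- observe(): the state, without advancing time (a new reading comes with each control period).
- get_image(name): name is "side" or "top"; returns a dict with "frame" (384x512x3 uint8, red, green, blue), "fov_y" (degrees; the focal length in pixels is half the picture's height over the tangent of half this angle, whatever the lens; pixels are square), "cx", "cy" (the principal point, pixels), "world_to_cam" (4x4, takes a point from world to camera coordinates). Camera axes: x right, y up, looking along -z (the intrinsics and any distortion apply to the point x, -y, -z); pixel columns grow to the right and rows downward; lengths in m; the calibration is good to about 2 mm. A picture is of the moment at which its call begins. There is no depth.
- close_job(): hands the job in, once; it reports no verdict.
The state is a dict: "time_s": time; "q": joint angles; "qvel": joint speeds; "joint_efforts": joint torques, N m; "position": TCP position; "tool_rot": TCP orientation; "ft_force": force on the tool from outside, world axes, zero at the start; "wrist_torque": the same for the moment, N m; "grip_width": finger opening in m.
Only numpy, scipy, OpenCV 4.12 (cv2) and the standard library are available. Lean on these libraries where they do the work, as an engineer would, in place of code of your own. Each camera call takes 0.05 s, during which the arm holds its last target. There are 200 camera calls.

## Working session

There is one attempt and no reset: what is moved stays moved. The work goes in short steps, Python scripts to look and compute and a shell command to move; the robot and the scene stay as the last step left them, time stands still between calls to the robot, and variables do not carry over. Pictures are saved under pics/ and viewed, about 12 in all and at most 16, crops included, and the job is handed in when it is done.

```bash
ls; mkdir -p pics; python3 - <<'E'
from rig import *
import cv2
print(observe())
for n in("side","top"):
    d=get_image(n); cv2.imwrite(f"pics/{n}0.png",d["frame"][:,:,::-1])
    print(n,{k:v for k,v in d.items() if k!="frame"})
E
```

```text
pics
{'time_s': 0.0, 'q': array([-8.55016352e+01,  2.18393683e+01,  7.43854849e+01,  1.15435803e-03,
        8.38573887e+01, -1.23381342e+01]), 'qvel': array([ 0.00786812, -0.01813136,  0.07437442, -0.0266488 ,  0.07008226,
       -0.08472069]), 'joint_efforts': array([ 3.55813318e-04, -4.48464131e+01, -2.31276244e+01, -1.39836925e-04,
        4.82124015e-03,  9.08889604e-06]), 'position': array([ 0.15926159, -0.52614787,  0.24472266]), 'tool_rot': array([[ 2.89639436e-01, -9.57135826e-01, -9.26086518e-05],
       [-9.57134809e-01, -2.89639267e-01,  1.43254022e-03],
       [-1.39795866e-03, -3.26281175e-04, -9.99998970e-01]]), 'ft_force': array([ 0.11584787, -0.02811562,  1.03062658]), 'wrist_torque': array([-0.00182369,  0.03264243, -0.01789037]), 'grip_width': 0.08521835641432669}
side {'fov_y': 47.55236208481547, 'cx': 259.23394468881236, 'cy': 186.0074758198345, 'world_to_cam': array([[ 0.99707443, -0.07641241, -0.00193162, -0.56661973],
       [ 0.06006383,  0.76761838,  0.63808649, -0.04559823],
       [-0.04727498, -0.63633574,  0.76996228, -1.47610443],
       [ 0.        ,  0.        ,  0.        ,  1.        ]])}
top {'fov_y': 50.56783316031303, 'cx': 258.5199267736516, 'cy': 192.44441870865143, 'world_to_cam': array([[ 0.00194072, -0.99991457,  0.01292627, -0.05372597],
       [ 0.99720652,  0.00290033,  0.07463736, -0.56940711],
       [-0.07466847,  0.01274531,  0.99712696, -1.32022374],
       [ 0.        ,  0.        ,  0.        ,  1.        ]])}
```

View pics/top0.png

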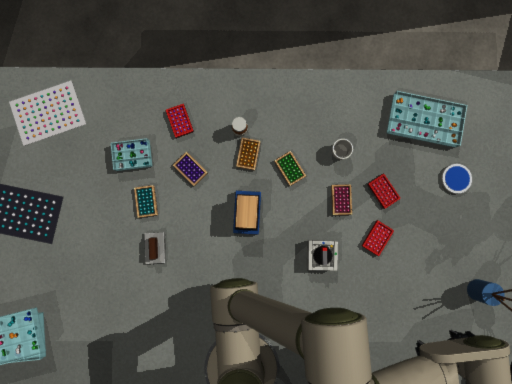

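View pics/side0.png

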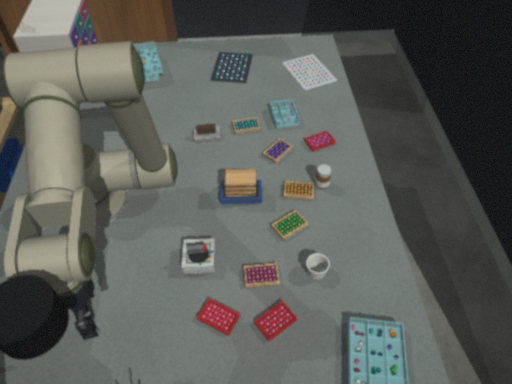

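```bash
cat > h.py <<'E'
from rig import *
import numpy as np, cv2
def K(d):
    f=d["frame"].shape[0]/2/np.tan(np.radians(d["fov_y"]/2)); return np.array([[f,0,d["cx"]],[0,f,d["cy"]],[0,0,1]])
def P(d): return K(d)@np.diag([1,-1,-1])@d["world_to_cam"][:3]
def proj(d,X):
    X=np.atleast_2d(X); p=np.c_[X,np.ones(len(X))]@P(d).T; return p[:,:2]/p[:,2:]
def unproj(d,uv,z):
    Q=P(d); H=Q[:,[0,1,3]].copy(); H[:,2]+=Q[:,2]*z
    p=np.linalg.solve(H,np.c_[np.atleast_2d(uv),np.ones(len(np.atleast_2d(uv)))].T); return (p[:2]/p[2]).T
def rect(d,z,x0,x1,y0,y1,s=1000):
    """metric view, s px/m; up=+x, left=+y"""
    Q=P(d); H=Q[:,[0,1,3]].copy(); H[:,2]+=Q[:,2]*z
    A=np.array([[0,-1/s,x1],[-1/s,0,y1],[0,0,1]])  # pix(u,v)->(x,y)
    return cv2.warpPerspective(d["frame"][:,:,::-1],H@A,(int((y1-y0)*s),int((x1-x0)*s)),flags=cv2.INTER_CUBIC|cv2.WARP_INVERSE_MAP)
E
python3 - <<'E'
from h import *
t=get_image("top"); s=get_image("side")
for n,c in dict(teal=(146,201),violet=(190,168),amber=(248,154),green=(290,168),pink=(342,200),press=(248,213),timer=(323,255),block=(153,248),jar=(240,125),cup=(343,149)).items():
    print(n,unproj(t,c,.016).round(3))
for n,c in dict(teal=(246,125),violet=(278,149),amber=(299,189),green=(290,224),pink=(261,274)).items():
    print(n,unproj(s,c,.016).round(3))
b=(0.3,0.75,-.37,.4)
cv2.imwrite("pics/r0.png",rect(t,.016,*b,1000)); cv2.imwrite("pics/r1.png",rect(s,.016,*b,1000))
E
```

```text
teal [[0.541 0.319]]
violet [[0.651 0.175]]
amber [[ 0.699 -0.017]]
green [[ 0.652 -0.157]]
pink [[ 0.546 -0.33 ]]
press [[ 0.502 -0.018]]
timer [[ 0.365 -0.265]]
block [[0.387 0.292]]
jar [[0.797 0.01 ]]
cup [[ 0.717 -0.335]]
teal [[0.541 0.312]]
violet [[0.651 0.173]]
amber [[ 0.702 -0.022]]
green [[ 0.654 -0.163]]
pink [[ 0.548 -0.333]]
```

View pics/r0.png

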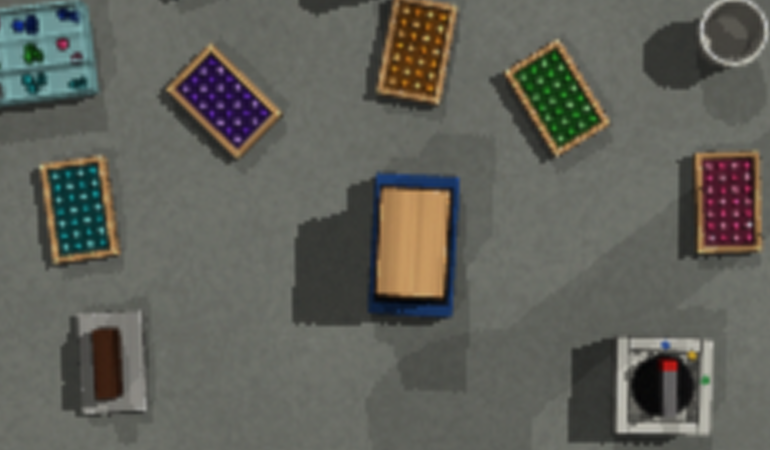

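View pics/r1.png

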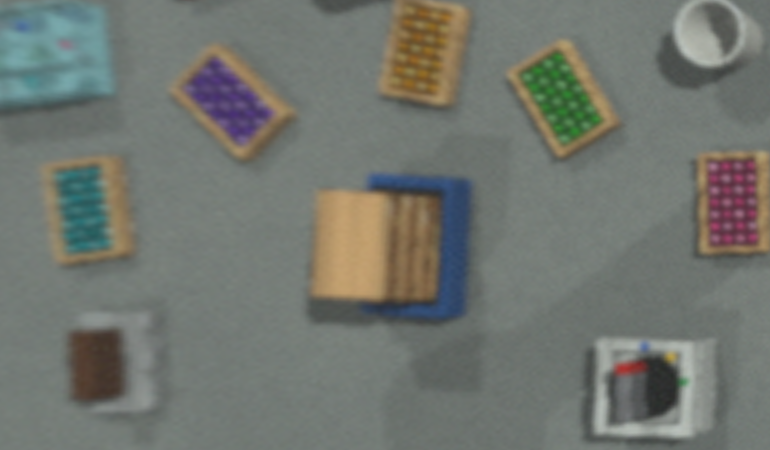

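```bash
cat >> h.py <<'E'
G=dict(teal=(80,100),violet=(120,142),amber=(10,27),green=(50,75),pink=(160,176))
def plaque(d,name,c,z=.012,R=.075,s=2000):
    """stone hull fit near c (x,y): centre, long-axis angle (deg in world), size"""
    x0,x1,y0,y1=c[0]-R,c[0]+R,c[1]-R,c[1]+R
    h=cv2.cvtColor(rect(d,z,x0,x1,y0,y1,s),cv2.COLOR_BGR2HSV); lo,hi=G[name]
    m=((h[...,0]>=lo)&(h[...,0]<=hi)&(h[...,1]>(200 if name=="amber" else 110))&(h[...,2]>40)).astype(np.uint8)
    m=cv2.morphologyEx(m,cv2.MORPH_CLOSE,np.ones((17,17))); m=cv2.morphologyEx(m,cv2.MORPH_OPEN,np.ones((17,17)))
    n,l,st,_=cv2.connectedComponentsWithStats(m); 
    if n<2: return None
    k=1+np.argmax(st[1:,4]); pts=np.argwhere(l==k)[:,::-1].astype(np.float32)
    (u,v),_,_=cv2.minAreaRect(pts); B=cv2.boxPoints(cv2.minAreaRect(pts))
    W=np.c_[x1-B[:,1]/s,y1-B[:,0]/s]; e=[W[1]-W[0],W[2]-W[1]]; e.sort(key=lambda a:-np.hypot(*a))
    a=np.degrees(np.arctan2(e[0][1],e[0][0])); a=(a+90)%180-90
    return np.r_[W.mean(0),a,np.hypot(*e[0]),np.hypot(*e[1])].round(4)
C0=dict(teal=(.541,.319),violet=(.651,.175),amber=(.699,-.017),green=(.652,-.157),pink=(.546,-.33))
E
python3 - <<'E'
from h import *
t=get_image("top"); s=get_image("side")
for n,c in C0.items(): print(n,plaque(t,n,c),plaque(s,n,c))
b=(.4,.6,-.12,.12)
def big(d,z,f,zz=4):
    r=rect(d,z,.41,.59,-.11,.07+.04,2000); h=cv2.cvtColor(r,cv2.COLOR_BGR2HSV)
    m=f(h).astype(np.uint8); m=cv2.morphologyEx(m,cv2.MORPH_OPEN,np.ones((9,9)))
    n,l,st,_=cv2.connectedComponentsWithStats(m); k=1+np.argmax(st[1:,4]); p=np.argwhere(l==k)[:,::-1].astype(np.float32)
    B=cv2.boxPoints(cv2.minAreaRect(p)); return np.c_[.59-B[:,1]/2000,.11-B[:,0]/2000]
wood=lambda h:(h[...,0]<25)&(h[...,1]>60)&(h[...,2]>150)
blue=lambda h:(h[...,0]>100)&(h[...,0]<130)&(h[...,1]>100)
for n,z,f in(("pile",.06,wood),("pile",.08,wood),("bed",.03,blue)):
    for d in(t,s):
        B=big(d,z,f); e=[B[1]-B[0],B[2]-B[1]]; e.sort(key=lambda a:-np.hypot(*a))
        print(n,z,B.mean(0).round(4),[np.hypot(*q).round(4) for q in e],((np.degrees(np.arctan2(e[0][1],e[0][0]))+90)%180-90).round(2))
I=cv2.resize(t["frame"][225:285,295:355,::-1],(480,480),interpolation=cv2.INTER_CUBIC)
J=cv2.resize(s["frame"][155:215,210:270,::-1],(480,480),interpolation=cv2.INTER_CUBIC)
cv2.imwrite("pics/c1.png",cv2.resize(np.hstack([I,J]),(800,400)))
E
```

```text
teal [0.5415 0.3225 8.0047 0.084  0.0473] [0.5407 0.3214 7.7404 0.078  0.0341]
violet [ 0.65    0.1769 45.4658  0.0834  0.0478] [ 6.625e-01  1.908e-01 -9.000e+01  3.250e-02  2.600e-02]
amber [  0.7022  -0.0167 -10.4077   0.0824   0.0474] None
green [ 0.6532 -0.1574 31.1225  0.0836  0.0472] [ 0.6528 -0.1583 31.4296  0.0817  0.0444]
pink [ 0.5487 -0.3289  1.2454  0.0843  0.0483] [  0.5511  -0.3284 -14.4208   0.0712   0.0391]
pile 0.06 [ 0.5063 -0.0131] [np.float32(0.1014), np.float32(0.0644)] -2.53
pile 0.06 [0.5059 0.0106] [np.float32(0.1026), np.float32(0.0674)] -2.51
pile 0.08 [ 0.5057 -0.0135] [np.float32(0.0997), np.float32(0.0634)] -2.6
pile 0.08 [ 0.5058 -0.0067] [np.float32(0.1006), np.float32(0.066)] -2.52
bed 0.03 [ 0.5045 -0.0138] [np.float32(0.1401), np.float32(0.0845)] -2.92
bed 0.03 [ 0.5034 -0.0278] [np.float32(0.1385), np.float32(0.0969)] -2.29
```

View pics/c1.png

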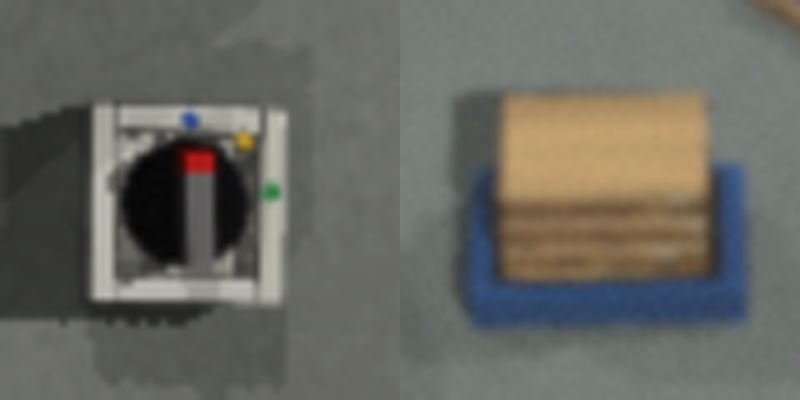

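Plaques wanted (top picture pixels): teal (146,201), violet (190,168), amber (248,154), green (290,168), pink (342,200). All five are present. Look-alikes to leave are the red ones at (180,121), (383,191) and (377,238). The crop shows the timer pointer, with its red end by the blue dot and the green dot clockwise to the right. The pile top comes out at about z 0.088. Pink is the first pick.

```bash
python3 -m crank '[0,0,-0.0227,0.0325,0.0164,0,90, 0,0,-0.0227,0.0325,0.0164,0,90, 0,0,-0.0227,0.0325,0.0164,0,90, 0,0,-0.0227,0.0325,0.0164,0,90, 0,0,-0.0227,0.0325,0.0164,0,90, 0,0,-0.0227,0.0325,0.0164,0,90, 0,0,-0.0227,0.0325,0.0164,0,90, 0,0,-0.0227,0.0325,0.0164,0,90, 0,0,-0.0227,0.0325,0.0164,0,90, 0,0,-0.0227,0.0325,0.0164,0,90, 0,0,-0.0227,0.0325,0.0164,0,90, 0,0,-0.0227,0.0325,0.0164,0,90, 0,0,0,0,0,0,90,0,0,0,0,0,0,90]' 40
python3 - <<'E'
from h import *
o=observe();R=o["tool_rot"];print(o["position"].round(4),np.degrees(np.arctan2(R[1,0],R[0,0])),R[:,2].round(4))
E
```

```text
time_s: 1.7
position: [0.5495, -0.3292, 0.2449]
tool_rot: [[0.023, -1.0, -0.001], [-1.0, -0.023, 0.0], [-0.0, 0.001, -1.0]]
ft_force: [-0.3, -0.4, -0.5]
grip_width: 0.0767
[ 0.5495 -0.3292  0.2449] -88.68984201154156 [-7.e-04  2.e-04 -1.e+00]
```

```bash
python3 -m crank '[0,0,0,-0.0008,0.0003,-0.04,90, 0,0,0,0,0,-0.04,90, 0,0,0,0,0,-0.04,90, 0,0,0,0,0,-0.04,90, 0,0,0,0,0,-0.04,90, 0,0,0,0,0,-0.015,90, 0,0,0,0,0,-0.010,90, 0,0,0,0,0,-0.004,90, 0,0,0,0,0,-0.002,90, 0,0,0,0,0,0,90, 0,0,0,0,0,0,90]'
python3 -m crank '[0,0,0,0,0,0,60, 0,0,0,0,0,0,60, 0,0,0,0,0,0,60, 0,0,0,0,0,0,60, 0,0,0,0,0,0,60,0,0,0,0,0,0,60]' 40
```

```text
time_s: 2.8
position: [0.5488, -0.3296, 0.0153]
tool_rot: [[0.021, -1.0, 0.001], [-1.0, -0.021, -0.001], [0.001, -0.001, -1.0]]
ft_force: [0.0, 0.2, 0.5]
grip_width: 0.0768
time_s: 3.4
position: [0.5488, -0.3295, 0.0154]
tool_rot: [[0.022, -1.0, 0.001], [-1.0, -0.022, -0.001], [0.001, -0.001, -1.0]]
ft_force: [-0.6, 0.2, 5.2]
grip_width: 0.0627
```

```bash
python3 -m crank '[0,0,0,0,0,0.01,60, 0,0,0,0,0,0.02,60, 0,0,0,0,0,0.03,60, 0,0,0,0,0,0.03,60, 0,0,0,0,0,0.03,60, 0,0,0,0,0,0.03,60, 0,0,0,0,0,0.03,60, 0,0,0,0,0,0.02,60, 0,0,0,0,0,0.01,60, 0,0,0,0,0,0,60]'
python3 -m crank '[0,0,-0.0052,-0.0022,0.0152,0,60, 0,0,-0.0052,-0.0032,0.025,0,60, 0,0,-0.0052,-0.0042,0.03,0,60, 0,0,-0.0052,-0.0042,0.03,0,60, 0,0,-0.0052,-0.0042,0.03,0,60, 0,0,-0.0052,-0.0042,0.03,0,60, 0,0,-0.0052,-0.0042,0.03,0,60, 0,0,-0.0052,-0.0042,0.03,0,60, 0,0,-0.0052,-0.0042,0.03,0,60, 0,0,-0.0052,-0.0032,0.025,0,60, 0,0,-0.0052,-0.0032,0.02,0,60, 0,0,-0.0052,-0.0022,0.015,0,60, 0,0,-0.0056,0,0.005,0,60, 0,0,0,0,0,0,60, 0,0,0,0,0,0,60, 0,0,0,0,0,0,60]'
python3 - <<'E'
from h import *
o=observe();R=o["tool_rot"];print(o["position"].round(4),np.degrees(np.arctan2(R[1,0],R[0,0])),o["ft_force"],o["wrist_torque"])
t=get_image("top");s=get_image("side")
z=o["position"][2]-.0154
I=[cv2.resize(d["frame"][...,::-1][v-50:v+50,u-50:u+50],(400,400),interpolation=cv2.INTER_CUBIC) for d in(t,s) for u,v in [proj(d,[.5055,-.0137,z])[0].astype(int)]]
cv2.imwrite("pics/c2.png",np.hstack(I))
E
```

```text
time_s: 4.4
position: [0.5486, -0.3294, 0.2256]
tool_rot: [[0.021, -1.0, 0.002], [-1.0, -0.021, -0.001], [0.001, -0.002, -1.0]]
ft_force: [0.2, -0.2, -1.7]
grip_width: 0.0627
time_s: 6.0
position: [0.5052, -0.0148, 0.224]
tool_rot: [[-0.047, -0.999, -0.0], [-0.999, 0.047, 0.0], [0.0, 0.0, -1.0]]
ft_force: [-0.2, -0.1, -1.2]
grip_width: 0.0628
[ 0.5052 -0.0148  0.224 ] -92.71572545101505 [-0.15544034 -0.12751967 -1.20046336] [ 0.01591696  0.01666408 -0.00123721]
```

View pics/c2.png

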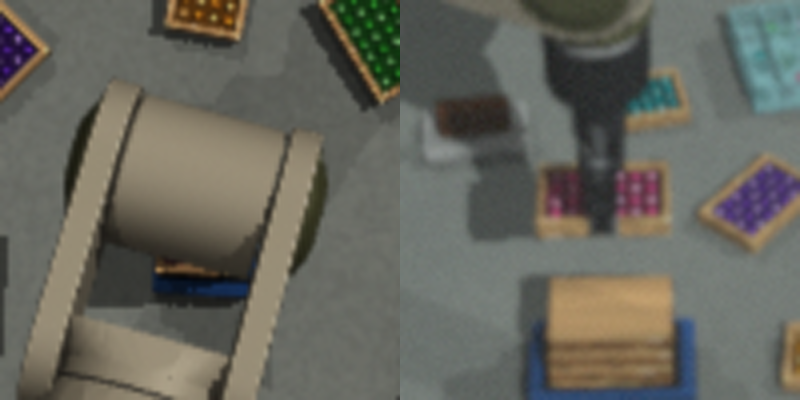

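```bash
python3 -m crank '[0,0,0,0.0003,0.0011,-0.015,60, 0,0,0,0,0,-0.025,60, 0,0,0,0,0,-0.025,60, 0,0,0,0,0,-0.02,60, 0,0,0,0,0,-0.015,60, 0,0,0,0,0,-0.01,60, 0,0,0,0,0,-0.004,60, 0,0,0,0,0,-0.001,60, 0,0,0,0,0,0,60]'
python3 -m crank '[0,0,0,0,0,-0.001,60, 0,0,0,0,0,-0.001,60, 0,0,0,0,0,-0.001,60, 0,0,0,0,0,0,60]'
python3 -m crank '[0,0,0,0,0,-0.0006,60, 0,0,0,0,0,-0.0006,60, 0,0,0,0,0,0,60]'
```

```text
time_s: 7.0
position: [0.5057, -0.0131, 0.1098]
tool_rot: [[-0.047, -0.999, 0.001], [-0.999, 0.047, -0.0], [0.0, -0.001, -1.0]]
ft_force: [-1.1, 0.2, -1.0]
grip_width: 0.0624
time_s: 7.4
position: [0.5058, -0.0131, 0.1094]
tool_rot: [[-0.046, -0.999, 0.003], [-0.999, 0.046, -0.001], [0.001, -0.004, -1.0]]
ft_force: [-8.2, 0.2, 25.8]
grip_width: 0.0629
time_s: 7.7
position: [0.5058, -0.0131, 0.1093]
tool_rot: [[-0.046, -0.999, 0.004], [-0.999, 0.046, -0.002], [0.001, -0.004, -1.0]]
ft_force: [-13.5, 1.9, 38.2]
grip_width: 0.0627
```

Touched earlier than estimated (pile top about 0.094), so I'm relieving the load now.

```bash
python3 -m crank '[0,0,0,0,0,0.002,60, 0,0,0,0,0,0.0017,60, 0,0,0,0,0,0,60]'
```

```text
time_s: 8.0
position: [0.5057, -0.0131, 0.1094]
tool_rot: [[-0.047, -0.999, 0.001], [-0.999, 0.047, -0.0], [0.0, -0.001, -1.0]]
ft_force: [-2.4, 2.1, 9.4]
grip_width: 0.0628
```

```bash
python3 -m crank '[0,0,0,0,0,0.001,60, 0,0,0,0,0,0,60, 0,0,0,0,0,0,70, 0,0,0,0,0,0,80, 0,0,0,0,0,0,90, 0,0,0,0,0,0,90, 0,0,0,0,0,0,90]'
python3 -m crank '[0,0,0,0,0,0.01,90, 0,0,0,0,0,0.02,90, 0,0,0,0,0,0.03,90, 0,0,0,0,0,0.03,90, 0,0,0,0,0,0.025,90, 0,0,0.059,0.01475,-0.0144,0,90, 0,0,0.059,0.01475,-0.0144,0,90, 0,0,0.059,0.01475,-0.0144,0,90, 0,0,0.059,0.01475,-0.0144,0,90, 0,0,0.059,0.01475,-0.0144,0,90, 0,0,0.059,0.01475,-0.0144,0,90, 0,0,0.059,0.01475,-0.0144,0,90, 0,0,0.059,0.01475,-0.0144,0,90, 0,0,0.059,0.01475,-0.0144,0,90, 0,0,0.059,0.01475,-0.0144,0,90, 0,0,0,0,0,0,90, 0,0,0,0,0,0,90]'
cat > st.py <<'E'
from h import *
import sys
o=observe();R=o["tool_rot"];p=o["position"];a=np.degrees(np.arctan2(R[1,0],R[0,0]))
print(o["time_s"],p.round(4),a.round(2),"tilt",R[:2,2].round(4))
t=get_image("top")
r=lambda v:v if v is None else v.tolist()
for n in G:
    print(n,r(plaque(t,n,C0[n])), n in sys.argv and r(plaque(t,n,(.505,-.0135),z=float(sys.argv[sys.argv.index(n)+1]))))
E
python3 st.py pink .105
```

```text
time_s: 8.7
position: [0.5054, -0.013, 0.1098]
tool_rot: [[-0.047, -0.999, 0.0], [-0.999, 0.047, 0.0], [-0.0, -0.0, -1.0]]
ft_force: [0.7, -0.9, 0.1]
grip_width: 0.0767
time_s: 10.4
position: [0.6526, -0.1569, 0.225]
tool_rot: [[0.516, -0.857, -0.0], [-0.857, -0.516, 0.0], [-0.0, 0.0, -1.0]]
ft_force: [0.4, 0.2, -1.1]
grip_width: 0.0765
10.4 [ 0.6526 -0.1569  0.225 ] -58.94 tilt [-0.0002  0.0003]
teal [0.5422000288963318, 0.32350000739097595, 6.599899768829346, 0.08209999650716782, 0.0471000000834465] False
violet [0.6499999761581421, 0.1768999993801117, 45.46580123901367, 0.08340000361204147, 0.04780000075697899] False
amber [0.7021999955177307, -0.01679999940097332, -10.204000473022461, 0.08240000158548355, 0.04740000143647194] False
green [0.6481999754905701, -0.1712000072002411, 68.55220031738281, 0.05909999832510948, 0.03539999946951866] False
pink None [0.5052000284194946, -0.011599999852478504, -2.924999952316284, 0.08500000089406967, 0.04830000177025795]
```

```bash
python3 -m crank '[0,0,0,0.0006,-0.0005,-0.04,90, 0,0,0,0,0,-0.04,90, 0,0,0,0,0,-0.04,90, 0,0,0,0,0,-0.04,90, 0,0,0,0,0,-0.025,90, 0,0,0,0,0,-0.015,90, 0,0,0,0,0,-0.007,90, 0,0,0,0,0,-0.002,90, 0,0,0,0,0,0,90, 0,0,0,0,0,0,90]'
python3 -m crank '[0,0,0,0,0,0,60, 0,0,0,0,0,0,60, 0,0,0,0,0,0,60, 0,0,0,0,0,0,60, 0,0,0,0,0,0,60]' 40
python3 -m crank '[0,0,0,0,0,0.01,60, 0,0,0,0,0,0.02,60, 0,0,0,0,0,0.03,60, 0,0,0,0,0,0.03,60, 0,0,0,0,0,0.03,60, 0,0,0,0,0,0.03,60, 0,0,0,0,0,0.03,60, 0,0,0,0,0,0.02,60, 0,0,0,0,0,0.01,60, 0,0,0,0,0,0,60]'
```

```text
time_s: 11.45
position: [0.654, -0.1577, 0.0172]
tool_rot: [[0.517, -0.856, 0.002], [-0.856, -0.517, -0.001], [0.002, -0.001, -1.0]]
ft_force: [-0.9, -0.4, 0.8]
grip_width: 0.0767
time_s: 11.95
position: [0.654, -0.1577, 0.0172]
tool_rot: [[0.517, -0.856, 0.002], [-0.856, -0.517, -0.001], [0.002, -0.001, -1.0]]
ft_force: [-1.6, 0.8, 5.8]
grip_width: 0.0623
time_s: 12.95
position: [0.6536, -0.1576, 0.2272]
tool_rot: [[0.517, -0.856, 0.002], [-0.856, -0.517, -0.001], [0.002, -0.001, -1.0]]
ft_force: [-1.1, -0.3, -1.5]
grip_width: 0.0624
```

```bash
python3 -m crank '[0,0,-0.0535,-0.01345,0.01307,0,60, 0,0,-0.0535,-0.01345,0.01307,0,60, 0,0,-0.0535,-0.01345,0.01307,0,60, 0,0,-0.0535,-0.01345,0.01307,0,60, 0,0,-0.0535,-0.01345,0.01307,0,60, 0,0,-0.0535,-0.01345,0.01307,0,60, 0,0,-0.0535,-0.01345,0.01307,0,60, 0,0,-0.0535,-0.01345,0.01307,0,60, 0,0,-0.0535,-0.01345,0.01307,0,60, 0,0,-0.0535,-0.01345,0.01307,0,60, 0,0,-0.0535,-0.01345,0.01307,0,60, 0,0,0,0,0,0,60,0,0,0,0,0,0,60,0,0,0,0,0,0,60]'
python3 -m crank '[0,0,0,0,0,-0.015,60, 0,0,0,0,0,-0.025,60, 0,0,0,0,0,-0.025,60, 0,0,0,0,0,-0.015,60, 0,0,0,0,0,-0.009,60, 0,0,0,0,0,-0.004,60, 0,0,0,0,0,-0.002,60, 0,0,0,0,0,0,60, 0,0,0,0,0,0,60]'
```

```text
time_s: 14.35
position: [0.5059, -0.0142, 0.2253]
tool_rot: [[-0.045, -0.999, -0.001], [-0.999, 0.045, 0.0], [-0.0, 0.001, -1.0]]
ft_force: [-0.1, -0.2, -1.1]
grip_width: 0.0627
time_s: 15.25
position: [0.5058, -0.0138, 0.1314]
tool_rot: [[-0.045, -0.999, 0.001], [-0.999, 0.045, -0.0], [0.0, -0.001, -1.0]]
ft_force: [0.0, -0.0, -1.6]
grip_width: 0.0624
```

```bash
python3 -m crank '[0,0,0,0,0,-0.001,60, 0,0,0,0,0,-0.001,60, 0,0,0,0,0,-0.001,60, 0,0,0,0,0,0,60]'
python3 -m crank '[0,0,0,0,0,-0.0005,60, 0,0,0,0,0,-0.0005,60, 0,0,0,0,0,0,60]'
```

```text
time_s: 15.65
position: [0.5055, -0.0137, 0.1277]
tool_rot: [[-0.045, -0.999, -0.0], [-0.999, 0.045, 0.0], [-0.0, 0.0, -1.0]]
ft_force: [0.1, 0.2, -0.7]
grip_width: 0.0627
time_s: 15.95
position: [0.5056, -0.0138, 0.1273]
tool_rot: [[-0.045, -0.999, 0.0], [-0.999, 0.045, -0.0], [0.0, -0.0, -1.0]]
ft_force: [-2.1, 0.4, 4.5]
grip_width: 0.0627
```

```bash
python3 -m crank '[0,0,0,0,0,0.0004,60, 0,0,0,0,0,0,65, 0,0,0,0,0,0,75, 0,0,0,0,0,0,90, 0,0,0,0,0,0,90, 0,0,0,0,0,0,90, 0,0,0,0,0,0.01,90, 0,0,0,0,0,0.02,90, 0,0,0,0,0,0.03,90, 0,0,0,0,0,0.03,90, 0,0,0,0,0,0.018,90]'
python3 -m crank '[0,0,-0.0168,0.0246,-0.0004,0,90, 0,0,-0.0168,0.0246,-0.0004,0,90, 0,0,-0.0168,0.0246,-0.0004,0,90, 0,0,-0.0168,0.0246,-0.0004,0,90, 0,0,-0.0168,0.0246,-0.0004,0,90, 0,0,-0.0168,0.0246,-0.0004,0,90, 0,0,-0.0168,0.0246,-0.0004,0,90, 0,0,-0.0168,0.0246,-0.0004,0,90, 0,0,0,0,0,0,90, 0,0,0,0,0,0,90]'
python3 st.py
```

```text
time_s: 17.05
position: [0.5059, -0.0138, 0.2383]
tool_rot: [[-0.045, -0.999, 0.003], [-0.999, 0.045, -0.001], [0.001, -0.004, -1.0]]
ft_force: [-0.3, 0.1, -0.2]
grip_width: 0.077
time_s: 18.05
position: [0.7022, -0.0169, 0.2352]
tool_rot: [[-0.178, -0.984, -0.0], [-0.984, 0.178, 0.0], [0.0, 0.0, -1.0]]
ft_force: [-0.2, -0.4, -0.3]
grip_width: 0.0768
18.05 [ 0.7022 -0.0169  0.2352] -100.26 tilt [-0.0005  0.0001]
teal [0.5403000116348267, 0.322299987077713, 8.471199989318848, 0.08150000125169754, 0.047200001776218414] False
violet [0.6498000025749207, 0.17720000445842743, 45.46580123901367, 0.08340000361204147, 0.048500001430511475] False
amber [0.7145000100135803, -0.01979999989271164, -90.0, 0.051500000059604645, 0.04699999839067459] False
green None False
pink None False
```

```bash
python3 -m crank '[0,0,0,0,0,-0.04,90, 0,0,0,0,0,-0.04,90, 0,0,0,0,0,-0.04,90, 0,0,0,0,0,-0.04,90, 0,0,0,0,0,-0.03,90, 0,0,0,0,0,-0.016,90, 0,0,0,0,0,-0.008,90, 0,0,0,0,0,-0.004,90, 0,0,0,0,0,0,90, 0,0,0,0,0,0,90]'
python3 -m crank '[0,0,0,0,0,0,60, 0,0,0,0,0,0,60, 0,0,0,0,0,0,60, 0,0,0,0,0,0,60, 0,0,0,0,0,0,60]' 40
python3 -m crank '[0,0,0,0,0,0.01,60, 0,0,0,0,0,0.02,60, 0,0,0,0,0,0.03,60, 0,0,0,0,0,0.03,60, 0,0,0,0,0,0.03,60, 0,0,0,0,0,0.03,60, 0,0,0,0,0,0.03,60, 0,0,0,0,0,0.03,60, 0,0,0,0,0,0.01,60, 0,0,0,0,0,0,60]'
```

```text
time_s: 19.1
position: [0.7028, -0.017, 0.0186]
tool_rot: [[-0.178, -0.984, 0.002], [-0.984, 0.178, -0.0], [0.0, -0.002, -1.0]]
ft_force: [0.6, -0.4, 1.0]
grip_width: 0.077
time_s: 19.6
position: [0.7029, -0.017, 0.0187]
tool_rot: [[-0.178, -0.984, 0.002], [-0.984, 0.178, -0.0], [0.0, -0.002, -1.0]]
ft_force: [-0.9, -0.4, 4.8]
grip_width: 0.0625
time_s: 20.6
position: [0.7025, -0.0169, 0.2387]
tool_rot: [[-0.178, -0.984, 0.003], [-0.984, 0.178, -0.001], [0.0, -0.003, -1.0]]
ft_force: [0.5, 0.1, -1.0]
grip_width: 0.0625
```

```bash
python3 -m crank '[0,0,0.01335,-0.0197,0.0003,0,60, 0,0,0.01335,-0.0197,0.0003,0,60, 0,0,0.01335,-0.0197,0.0003,0,60, 0,0,0.01335,-0.0197,0.0003,0,60, 0,0,0.01335,-0.0197,0.0003,0,60, 0,0,0.01335,-0.0197,0.0003,0,60, 0,0,0.01335,-0.0197,0.0003,0,60, 0,0,0.01335,-0.0197,0.0003,0,60, 0,0,0.01335,-0.0197,0.0003,0,60, 0,0,0.01335,-0.0197,0.0003,0,60, 0,0,0,0,0,0,60,0,0,0,0,0,0,60,0,0,0,0,0,0,60]'
python3 -m crank '[0,0,0,0,0,-0.015,60, 0,0,0,0,0,-0.025,60, 0,0,0,0,0,-0.02,60, 0,0,0,0,0,-0.014,60, 0,0,0,0,0,-0.008,60, 0,0,0,0,0,-0.003,60, 0,0,0,0,0,-0.001,60, 0,0,0,0,0,0,60, 0,0,0,0,0,0,60]'
```

```text
time_s: 21.9
position: [0.5058, -0.014, 0.2365]
tool_rot: [[-0.046, -0.999, -0.001], [-0.999, 0.046, 0.0], [-0.0, 0.001, -1.0]]
ft_force: [0.2, -0.2, -0.1]
grip_width: 0.0622
time_s: 22.8
position: [0.5056, -0.014, 0.1518]
tool_rot: [[-0.046, -0.999, 0.001], [-0.999, 0.046, -0.0], [0.0, -0.001, -1.0]]
ft_force: [-0.6, -0.4, -0.5]
grip_width: 0.062
```

```bash
python3 -m crank '[0,0,0,0,0,-0.0015,60, 0,0,0,0,0,-0.0015,60, 0,0,0,0,0,-0.001,60, 0,0,0,0,0,-0.001,60, 0,0,0,0,0,0,60]'
python3 -m crank '[0,0,0,0,0,-0.0005,60, 0,0,0,0,0,-0.0005,60, 0,0,0,0,0,0,60]'
```

```text
time_s: 23.3
position: [0.5053, -0.0139, 0.1461]
tool_rot: [[-0.046, -0.999, -0.0], [-0.999, 0.046, 0.0], [-0.0, 0.0, -1.0]]
ft_force: [0.2, 0.3, -0.9]
grip_width: 0.0625
time_s: 23.6
position: [0.5053, -0.0139, 0.1452]
tool_rot: [[-0.046, -0.999, -0.0], [-0.999, 0.046, 0.0], [-0.0, 0.0, -1.0]]
ft_force: [0.4, -0.2, -0.5]
grip_width: 0.0625
```

```bash
python3 -m crank '[0,0,0,0,0,-0.0004,60, 0,0,0,0,0,-0.0004,60, 0,0,0,0,0,0,60]'
```

```text
time_s: 23.9
position: [0.5054, -0.0139, 0.1448]
tool_rot: [[-0.046, -0.999, 0.0], [-0.999, 0.046, -0.0], [0.0, -0.0, -1.0]]
ft_force: [-1.4, 0.9, 4.9]
grip_width: 0.062
```

```bash
python3 -m crank '[0,0,0,0,0,0.0004,60, 0,0,0,0,0,0,65, 0,0,0,0,0,0,75, 0,0,0,0,0,0,90, 0,0,0,0,0,0,90, 0,0,0,0,0,0,90, 0,0,0,0,0,0.01,90, 0,0,0,0,0,0.02,90, 0,0,0,0,0,0.03,90, 0,0,0,0,0,0.03,90, 0,0,0,0,0,0.01,90]'
python3 -m crank '[0,0,0.07,0.01205,0.0159,0,90, 0,0,0.07,0.01205,0.0159,0,90, 0,0,0.07,0.01205,0.0159,0,90, 0,0,0.07,0.01205,0.0159,0,90, 0,0,0.07,0.01205,0.0159,0,90, 0,0,0.07,0.01205,0.0159,0,90, 0,0,0.07,0.01205,0.0159,0,90, 0,0,0.07,0.01205,0.0159,0,90, 0,0,0.07,0.01205,0.0159,0,90, 0,0,0.07,0.01205,0.0159,0,90, 0,0,0.07,0.01205,0.0159,0,90, 0,0,0.07,0.01205,0.0159,0,90, 0,0,0,0,0,0,90, 0,0,0,0,0,0,90]'
python3 st.py amber .138
python3 - <<'E'
from h import *
t=get_image("top");s=get_image("side")
r=rect(t,.14,.4,.62,-.12,.1,1800)
v=s["frame"][...,::-1][90:240,180:330]
cv2.imwrite("pics/c3.png",np.hstack([cv2.resize(r,(390,390)),cv2.resize(v,(390,390),interpolation=cv2.INTER_CUBIC)]))
E
```

```text
time_s: 25.0
position: [0.5061, -0.0141, 0.2483]
tool_rot: [[-0.046, -0.999, 0.005], [-0.999, 0.046, -0.001], [0.001, -0.006, -1.0]]
ft_force: [0.1, -0.4, -0.1]
grip_width: 0.0769
time_s: 26.4
position: [0.6497, 0.1768, 0.2442]
tool_rot: [[0.713, -0.702, -0.001], [-0.702, -0.713, -0.0], [-0.001, 0.001, -1.0]]
ft_force: [-0.4, 0.4, 1.0]
grip_width: 0.0768
26.4 [0.6497 0.1768 0.2442] -44.55 tilt [-0.0012 -0.0003]
teal None False
violet [0.6445000171661377, 0.1712000072002411, 45.0, 0.06750000268220901, 0.04769999906420708] False
amber None [0.5045999884605408, -0.012500000186264515, -2.7927000522613525, 0.08299999684095383, 0.047600001096725464]
green None False
pink None False
```

View pics/c3.png

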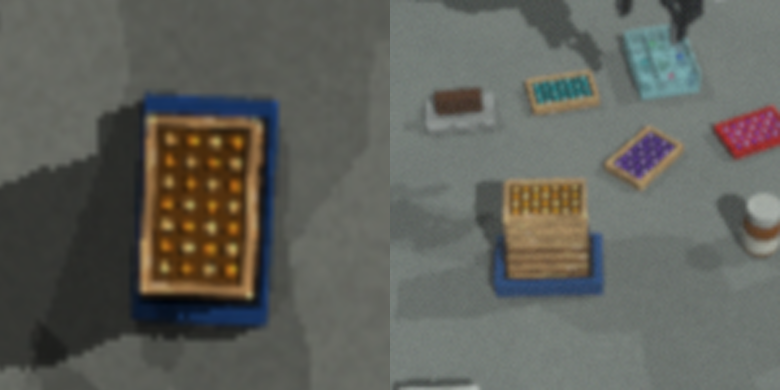

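The stack is square so far, with amber on top at (205,205). Violet is next.

```bash
python3 -m crank '[0,0,0,0.0002,0.0002,-0.04,90, 0,0,0,0,0,-0.04,90, 0,0,0,0,0,-0.04,90, 0,0,0,0,0,-0.04,90, 0,0,0,0,0,-0.035,90, 0,0,0,0,0,-0.018,90, 0,0,0,0,0,-0.010,90, 0,0,0,0,0,-0.004,90, 0,0,0,0,0,0,90, 0,0,0,0,0,0,90]'
python3 -m crank '[0,0,0,0,0,0,60, 0,0,0,0,0,0,60, 0,0,0,0,0,0,60, 0,0,0,0,0,0,60, 0,0,0,0,0,0,60]' 40
python3 -m crank '[0,0,0,0,0,0.01,60, 0,0,0,0,0,0.02,60, 0,0,0,0,0,0.03,60, 0,0,0,0,0,0.03,60, 0,0,0,0,0,0.03,60, 0,0,0,0,0,0.03,60, 0,0,0,0,0,0.03,60, 0,0,0,0,0,0.03,60, 0,0,0,0,0,0.02,60, 0,0,0,0,0,0,60]'
```

```text
time_s: 27.55
position: [0.6507, 0.177, 0.0192]
tool_rot: [[0.713, -0.701, 0.002], [-0.701, -0.713, 0.0], [0.001, -0.002, -1.0]]
ft_force: [-0.5, 0.3, 0.8]
grip_width: 0.0769
time_s: 28.05
position: [0.6507, 0.1771, 0.0194]
tool_rot: [[0.713, -0.701, 0.002], [-0.701, -0.713, 0.0], [0.002, -0.002, -1.0]]
ft_force: [-1.1, -0.2, 5.5]
grip_width: 0.0623
time_s: 29.05
position: [0.6507, 0.1772, 0.2518]
tool_rot: [[0.713, -0.701, 0.007], [-0.701, -0.713, 0.001], [0.004, -0.005, -1.0]]
ft_force: [0.7, -0.4, -1.2]
grip_width: 0.062
```

```bash
python3 -m crank '[0,0,-0.07,-0.01202,-0.0159,0,60, 0,0,-0.07,-0.01202,-0.0159,0,60, 0,0,-0.07,-0.01202,-0.0159,0,60, 0,0,-0.07,-0.01202,-0.0159,0,60, 0,0,-0.07,-0.01202,-0.0159,0,60, 0,0,-0.07,-0.01202,-0.0159,0,60, 0,0,-0.07,-0.01202,-0.0159,0,60, 0,0,-0.07,-0.01202,-0.0159,0,60, 0,0,-0.07,-0.01202,-0.0159,0,60, 0,0,-0.07,-0.01202,-0.0159,0,60, 0,0,-0.07,-0.01202,-0.0159,0,60, 0,0,-0.07,-0.01202,-0.0159,0,60, 0,0,0,0,0,0,60, 0,0,0,0,0,0,60, 0,0,0,0,0,0,60]'
python3 -m crank '[0,0,0,0,0,-0.015,60, 0,0,0,0,0,-0.02,60, 0,0,0,0,0,-0.02,60, 0,0,0,0,0,-0.012,60, 0,0,0,0,0,-0.009,60, 0,0,0,0,0,-0.004,60, 0,0,0,0,0,-0.001,60, 0,0,0,0,0,0,60, 0,0,0,0,0,0,60]'
```

```text
time_s: 30.55
position: [0.5061, -0.0132, 0.2474]
tool_rot: [[-0.044, -0.999, -0.0], [-0.999, 0.044, 0.0], [-0.0, 0.0, -1.0]]
ft_force: [0.9, -0.3, -0.8]
grip_width: 0.0621
time_s: 31.45
position: [0.5062, -0.0137, 0.1673]
tool_rot: [[-0.046, -0.999, 0.001], [-0.999, 0.046, -0.0], [0.0, -0.001, -1.0]]
ft_force: [0.4, -0.2, -1.2]
grip_width: 0.0621
```

```bash
python3 -m crank '[0,0,0,0,0,-0.0015,60, 0,0,0,0,0,-0.0015,60, 0,0,0,0,0,-0.001,60, 0,0,0,0,0,-0.0005,60, 0,0,0,0,0,0,60]'
python3 -m crank '[0,0,0,0,0,-0.0005,60, 0,0,0,0,0,-0.0004,60, 0,0,0,0,0,0,60]'
```

```text
time_s: 31.95
position: [0.5059, -0.0137, 0.1623]
tool_rot: [[-0.046, -0.999, -0.0], [-0.999, 0.046, 0.0], [-0.0, 0.0, -1.0]]
ft_force: [-0.8, 0.0, -0.5]
grip_width: 0.0626
time_s: 32.25
position: [0.5059, -0.0138, 0.1615]
tool_rot: [[-0.046, -0.999, 0.0], [-0.999, 0.046, -0.0], [0.0, -0.0, -1.0]]
ft_force: [-0.8, -0.1, 1.4]
grip_width: 0.0621
```

```bash
python3 -m crank '[0,0,0,0,0,-0.0004,60, 0,0,0,0,0,0,60]'
```

```text
time_s: 32.45
position: [0.5059, -0.0138, 0.1615]
tool_rot: [[-0.046, -0.999, 0.001], [-0.999, 0.046, -0.0], [0.0, -0.001, -1.0]]
ft_force: [-2.0, -0.1, 5.7]
grip_width: 0.0624
```

```bash
python3 -m crank '[0,0,0,0,0,0.0004,60, 0,0,0,0,0,0,65, 0,0,0,0,0,0,75, 0,0,0,0,0,0,90, 0,0,0,0,0,0,90, 0,0,0,0,0,0,90, 0,0,0,0,0,0.01,90, 0,0,0,0,0,0.02,90, 0,0,0,0,0,0.03,90, 0,0,0,0,0,0.03,90, 0,0,0,0,0,0,90]'
python3 st.py violet .155
python3 -m crank '[0,0,0.0132,0.0025,0.024,0,90, 0,0,0.0132,0.0025,0.024,0,90, 0,0,0.0132,0.0025,0.024,0,90, 0,0,0.0132,0.0025,0.024,0,90, 0,0,0.0132,0.0025,0.024,0,90, 0,0,0.0132,0.0025,0.024,0,90, 0,0,0.0132,0.0025,0.024,0,90, 0,0,0.0132,0.0025,0.024,0,90, 0,0,0.0132,0.0025,0.024,0,90, 0,0,0.0132,0.0025,0.024,0,90, 0,0,0.0132,0.0025,0.024,0,90, 0,0,0.0132,0.0025,0.024,0,90, 0,0,0.0132,0.0025,0.024,0,90, 0,0,0.0132,0.0025,0.024,0,90, 0,0,0,0,0,0,90, 0,0,0,0,0,0,90]'
python3 st.py violet .155
```

```text
time_s: 33.55
position: [0.5072, -0.014, 0.2559]
tool_rot: [[-0.046, -0.999, 0.008], [-0.999, 0.046, -0.002], [0.002, -0.008, -1.0]]
ft_force: [0.5, -0.3, -0.9]
grip_width: 0.0769
33.55 [ 0.5072 -0.014   0.2559] -92.63 tilt [ 0.0079 -0.0021]
teal [0.5414999723434448, 0.32249999046325684, 8.049099922180176, 0.08389999717473984, 0.04729999974370003] False
violet None None
amber None False
green None False
pink None False
time_s: 35.2
position: [0.5406, 0.3221, 0.2505]
tool_rot: [[0.139, -0.99, -0.002], [-0.99, -0.139, -0.001], [0.001, 0.002, -1.0]]
ft_force: [-0.2, -0.3, -0.2]
grip_width: 0.0767
35.2 [0.5406 0.3221 0.2505] -82.02 tilt [-0.0016 -0.0009]
teal [0.5414000153541565, 0.32249999046325684, 8.13010025024414, 0.08370000123977661, 0.04729999974370003] False
violet None [0.5038999915122986, -0.012299999594688416, -2.069999933242798, 0.08420000225305557, 0.04839999973773956]
amber None False
green None False
pink None False
```

```bash
python3 -m crank '[0,0,0,0.0006,0.0003,-0.04,90, 0,0,0,0,0,-0.04,90, 0,0,0,0,0,-0.04,90, 0,0,0,0,0,-0.04,90, 0,0,0,0,0,-0.035,90, 0,0,0,0,0,-0.022,90, 0,0,0,0,0,-0.011,90, 0,0,0,0,0,-0.005,90, 0,0,0,0,0,0,90, 0,0,0,0,0,0,90]'
python3 -m crank '[0,0,0,0,0,0,60, 0,0,0,0,0,0,60, 0,0,0,0,0,0,60, 0,0,0,0,0,0,60, 0,0,0,0,0,0,60]' 40
python3 -m crank '[0,0,0,0,0,0.01,60, 0,0,0,0,0,0.02,60, 0,0,0,0,0,0.03,60, 0,0,0,0,0,0.03,60, 0,0,0,0,0,0.03,60, 0,0,0,0,0,0.03,60, 0,0,0,0,0,0.03,60, 0,0,0,0,0,0.03,60, 0,0,0,0,0,0.03,60, 0,0,0,0,0,0.01,60, 0,0,0,0,0,0,60]'
```

```text
time_s: 36.25
position: [0.5421, 0.3226, 0.0197]
tool_rot: [[0.138, -0.99, 0.002], [-0.99, -0.138, 0.001], [-0.0, -0.002, -1.0]]
ft_force: [0.5, -0.6, 0.6]
grip_width: 0.077
time_s: 36.75
position: [0.542, 0.3227, 0.02]
tool_rot: [[0.138, -0.99, 0.002], [-0.99, -0.138, 0.001], [-0.0, -0.002, -1.0]]
ft_force: [-0.3, -0.8, 6.0]
grip_width: 0.0625
time_s: 37.85
position: [0.5416, 0.3227, 0.2699]
tool_rot: [[0.138, -0.99, 0.003], [-0.99, -0.138, 0.001], [-0.001, -0.003, -1.0]]
ft_force: [0.1, -0.7, -1.2]
grip_width: 0.0622
```

```bash
python3 -m crank '[0,0,-0.0124,-0.00237,-0.02243,0,60, 0,0,-0.0124,-0.00237,-0.02243,0,60, 0,0,-0.0124,-0.00237,-0.02243,0,60, 0,0,-0.0124,-0.00237,-0.02243,0,60, 0,0,-0.0124,-0.00237,-0.02243,0,60, 0,0,-0.0124,-0.00237,-0.02243,0,60, 0,0,-0.0124,-0.00237,-0.02243,0,60, 0,0,-0.0124,-0.00237,-0.02243,0,60, 0,0,-0.0124,-0.00237,-0.02243,0,60, 0,0,-0.0124,-0.00237,-0.02243,0,60, 0,0,-0.0124,-0.00237,-0.02243,0,60, 0,0,-0.0124,-0.00237,-0.02243,0,60, 0,0,-0.0124,-0.00237,-0.02243,0,60, 0,0,-0.0124,-0.00237,-0.02243,0,60, 0,0,-0.0124,-0.00237,-0.02243,0,60, 0,0,0,0,0,0,60, 0,0,0,0,0,0,60, 0,0,0,0,0,0,60]'
python3 -m crank '[0,0,0,0,0,-0.015,60, 0,0,0,0,0,-0.02,60, 0,0,0,0,0,-0.02,60, 0,0,0,0,0,-0.012,60, 0,0,0,0,0,-0.009,60, 0,0,0,0,0,-0.005,60, 0,0,0,0,0,-0.002,60, 0,0,0,0,0,0,60, 0,0,0,0,0,0,60]'
```

```text
time_s: 39.65
position: [0.5057, -0.0131, 0.2678]
tool_rot: [[-0.046, -0.999, -0.001], [-0.999, 0.046, 0.001], [-0.0, 0.001, -1.0]]
ft_force: [1.1, 0.6, -0.8]
grip_width: 0.062
time_s: 40.55
position: [0.5062, -0.0139, 0.1859]
tool_rot: [[-0.047, -0.999, 0.001], [-0.999, 0.047, -0.0], [0.0, -0.001, -1.0]]
ft_force: [-0.1, -0.2, -0.8]
grip_width: 0.0624
```

```bash
python3 -m crank '[0,0,0,0,0,-0.002,60, 0,0,0,0,0,-0.002,60, 0,0,0,0,0,-0.001,60, 0,0,0,0,0,-0.001,60, 0,0,0,0,0,-0.0005,60, 0,0,0,0,0,0,60]'
python3 -m crank '[0,0,0,0,0,-0.0005,60, 0,0,0,0,0,-0.0004,60, 0,0,0,0,0,0,60]'
```

```text
time_s: 41.15
position: [0.5059, -0.0139, 0.1789]
tool_rot: [[-0.047, -0.999, -0.0], [-0.999, 0.047, 0.0], [-0.0, 0.0, -1.0]]
ft_force: [-0.2, -0.2, -0.5]
grip_width: 0.0624
time_s: 41.45
position: [0.506, -0.0139, 0.1782]
tool_rot: [[-0.047, -0.999, 0.0], [-0.999, 0.047, -0.0], [0.0, -0.0, -1.0]]
ft_force: [-1.8, 0.5, 1.4]
grip_width: 0.0621
```

```bash
python3 -m crank '[0,0,0,0,0,-0.0004,60, 0,0,0,0,0,0,60]'
python3 -m crank '[0,0,0,0,0,0.0004,60, 0,0,0,0,0,0,65, 0,0,0,0,0,0,75, 0,0,0,0,0,0,90, 0,0,0,0,0,0,90, 0,0,0,0,0,0,90, 0,0,0,0,0,0.01,90, 0,0,0,0,0,0.02,90, 0,0,0,0,0,0.03,90, 0,0,0,0,0,0.03,90, 0,0,0,0,0,0,90]'
python3 - <<'E'
from h import *
t=get_image("top")
for z,f in((.048,lambda h:(h[...,0]<15)&(h[...,1]>90)&(h[...,2]<110)),(.014,lambda h:(h[...,1]<40)&(h[...,2]>125))):
    r=rect(t,z,.29,.47,.2,.38,2000); h=cv2.cvtColor(r,cv2.COLOR_BGR2HSV)
    m=cv2.morphologyEx(f(h).astype(np.uint8),cv2.MORPH_OPEN,np.ones((9,9))); n,l,st,_=cv2.connectedComponentsWithStats(m); k=1+np.argmax(st[1:,4])
    B=cv2.boxPoints(cv2.minAreaRect(np.argwhere(l==k)[:,::-1].astype(np.float32))); W=np.c_[.47-B[:,1]/2000,.38-B[:,0]/2000]
    e=[W[1]-W[0],W[2]-W[1]]; e.sort(key=lambda a:-np.hypot(*a)); print(z,W.mean(0),[np.hypot(*q) for q in e],np.degrees(np.arctan2(e[0][1],e[0][0])))
a=rect(t,.048,.29,.47,.2,.38,2200);b=rect(t,.014,.29,.47,.2,.38,2200)
cv2.imwrite("pics/c4.png",np.hstack([a,b]))
E
```

```text
time_s: 41.65
position: [0.506, -0.0139, 0.1782]
tool_rot: [[-0.047, -0.999, 0.001], [-0.999, 0.047, -0.0], [0.0, -0.001, -1.0]]
ft_force: [-1.1, 0.1, 5.7]
grip_width: 0.0622
time_s: 42.75
position: [0.5072, -0.0141, 0.2725]
tool_rot: [[-0.047, -0.999, 0.008], [-0.999, 0.047, -0.002], [0.002, -0.008, -1.0]]
ft_force: [0.8, 0.1, -0.3]
grip_width: 0.0768
0.048 [0.38861197 0.28514817] [np.float32(0.06820844), np.float32(0.025685176)] -177.27368
0.014 [0.35550004 0.26275   ] [np.float32(0.028999984), np.float32(0.015500009)] 180.0
```

View pics/c4.png

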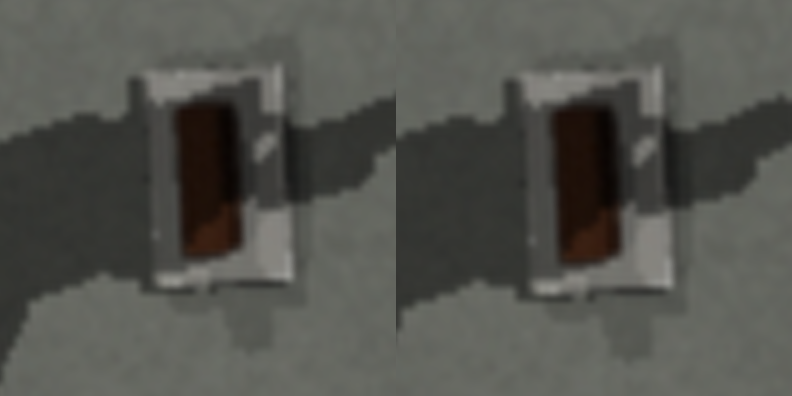

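```bash
python3 -m crank '[0,0,0.00765,-0.0084,0.02157,0,65, 0,0,0.00765,-0.0084,0.02157,0,65, 0,0,0.00765,-0.0084,0.02157,0,65, 0,0,0.00765,-0.0084,0.02157,0,65, 0,0,0.00765,-0.0084,0.02157,0,65, 0,0,0.00765,-0.0084,0.02157,0,65, 0,0,0.00765,-0.0084,0.02157,0,65, 0,0,0.00765,-0.0084,0.02157,0,65, 0,0,0.00765,-0.0084,0.02157,0,65, 0,0,0.00765,-0.0084,0.02157,0,65, 0,0,0.00765,-0.0084,0.02157,0,65, 0,0,0.00765,-0.0084,0.02157,0,65, 0,0,0.00765,-0.0084,0.02157,0,65, 0,0,0.00765,-0.0084,0.02157,0,65, 0,0,0,0,0,0,65, 0,0,0,0,0,0,65]'
python3 st.py teal .171
python3 - <<'E'
from h import *
t=get_image("top");s=get_image("side")
r=rect(t,.174,.4,.62,-.12,.1,1800)
v=s["frame"][...,::-1][100:220,180:300]
w=rect(t,.014,.32,.46,.22,.36,1800)
cv2.imwrite("pics/c5.png",np.hstack([cv2.resize(x,(260,260),interpolation=cv2.INTER_CUBIC) for x in(r,v,w)]))
E
```

```text
time_s: 44.4
position: [0.3881, 0.2879, 0.2675]
tool_rot: [[0.061, -0.998, -0.001], [-0.998, -0.061, -0.001], [0.001, 0.001, -1.0]]
ft_force: [0.8, 0.3, 0.0]
grip_width: 0.0558
44.4 [0.3881 0.2879 0.2675] -86.52 tilt [-0.0011 -0.0008]
teal None [0.5051000118255615, -0.012400000356137753, -2.4365999698638916, 0.08370000123977661, 0.04740000143647194]
violet None False
amber None False
green None False
pink None False
```

View pics/c5.png

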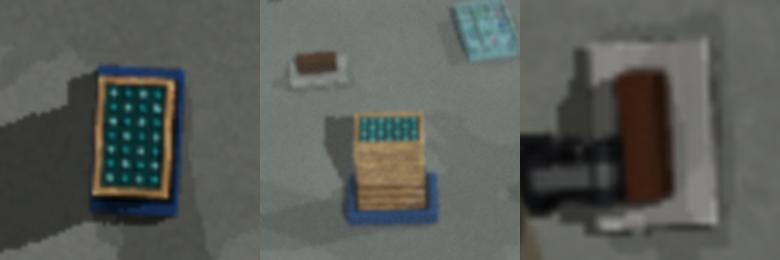

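The stack of five stands square: teal on top at (135,138) in the left panel, level sides in the middle one. The block's plate is clear, so I'm picking it up.

```bash
python3 -m crank '[0,0,0,0.0002,0,-0.04,65, 0,0,0,0,0,-0.04,65, 0,0,0,0,0,-0.04,65, 0,0,0,0,0,-0.04,65, 0,0,0,0,0,-0.04,65, 0,0,0,0,0,-0.019,65, 0,0,0,0,0,-0.009,65, 0,0,0,0,0,-0.004,65, 0,0,0,0,0,-0.002,65, 0,0,0,0,0,0,65, 0,0,0,0,0,0,65]'
python3 -m crank '[0,0,0,0,0,0,10, 0,0,0,0,0,0,10, 0,0,0,0,0,0,10, 0,0,0,0,0,0,10, 0,0,0,0,0,0,10, 0,0,0,0,0,0,10, 0,0,0,0,0,0,10, 0,0,0,0,0,0,10]' 70
python3 -m crank '[0,0,0,0,0,0.005,10, 0,0,0,0,0,0.01,10, 0,0,0,0,0,0.015,10, 0,0,0,0,0,0.01,10, 0,0,0,0,0,0,10, 0,0,0,0,0,0,10]'
```

```text
time_s: 45.65
position: [0.3889, 0.2882, 0.0348]
tool_rot: [[0.06, -0.998, 0.002], [-0.998, -0.06, 0.001], [-0.001, -0.002, -1.0]]
ft_force: [0.2, -0.2, -0.6]
grip_width: 0.0556
time_s: 46.45
position: [0.3887, 0.2881, 0.0345]
tool_rot: [[0.06, -0.998, 0.001], [-0.998, -0.06, 0.0], [-0.0, -0.001, -1.0]]
ft_force: [-0.7, -0.8, 5.6]
grip_width: 0.0207
time_s: 47.05
position: [0.3883, 0.288, 0.074]
tool_rot: [[0.06, -0.998, -0.0], [-0.998, -0.06, -0.0], [0.0, 0.0, -1.0]]
ft_force: [0.4, -0.5, -5.7]
grip_width: 0.0211
```

```bash
python3 -m crank '[0,0,0,0,0,0.015,10, 0,0,0,0,0,0.03,10, 0,0,0,0,0,0.03,10, 0,0,0,0,0,0.03,10, 0,0,0,0,0,0.03,10, 0,0,0,0,0,0.03,10, 0,0,0,0,0,0.02,10, 0,0,0,0,0,0.005,10, 0,0,0,0,0,0,10]'
python3 -m crank '[0,0,-0.0067,0.00735,-0.01887,0,10, 0,0,-0.0067,0.00735,-0.01887,0,10, 0,0,-0.0067,0.00735,-0.01887,0,10, 0,0,-0.0067,0.00735,-0.01887,0,10, 0,0,-0.0067,0.00735,-0.01887,0,10, 0,0,-0.0067,0.00735,-0.01887,0,10, 0,0,-0.0067,0.00735,-0.01887,0,10, 0,0,-0.0067,0.00735,-0.01887,0,10, 0,0,-0.0067,0.00735,-0.01887,0,10, 0,0,-0.0067,0.00735,-0.01887,0,10, 0,0,-0.0067,0.00735,-0.01887,0,10, 0,0,-0.0067,0.00735,-0.01887,0,10, 0,0,-0.0067,0.00735,-0.01887,0,10, 0,0,-0.0067,0.00735,-0.01887,0,10, 0,0,-0.0067,0.00735,-0.01887,0,10, 0,0,-0.0067,0.00735,-0.01887,0,10, 0,0,0,0,0,0,10, 0,0,0,0,0,0,10, 0,0,0,0,0,0,10]'
python3 st.py
python3 - <<'E'
from h import *
s=get_image("side"); cv2.imwrite("pics/c6.png",cv2.resize(s["frame"][...,::-1][80:210,190:320],(520,520),interpolation=cv2.INTER_CUBIC))
E
```

```text
time_s: 47.95
position: [0.3884, 0.288, 0.2634]
tool_rot: [[0.06, -0.998, -0.001], [-0.998, -0.06, -0.0], [0.0, 0.001, -1.0]]
ft_force: [0.2, -0.2, -6.7]
grip_width: 0.021
time_s: 49.85
position: [0.5056, -0.0132, 0.2631]
tool_rot: [[-0.047, -0.999, -0.002], [-0.999, 0.047, 0.001], [-0.001, 0.002, -1.0]]
ft_force: [0.7, -0.5, -6.3]
grip_width: 0.021
49.85 [ 0.5056 -0.0132  0.2631] -92.68 tilt [-0.0019  0.0007]
teal None False
violet None False
amber None False
green None False
pink None False
```

View pics/c6.png

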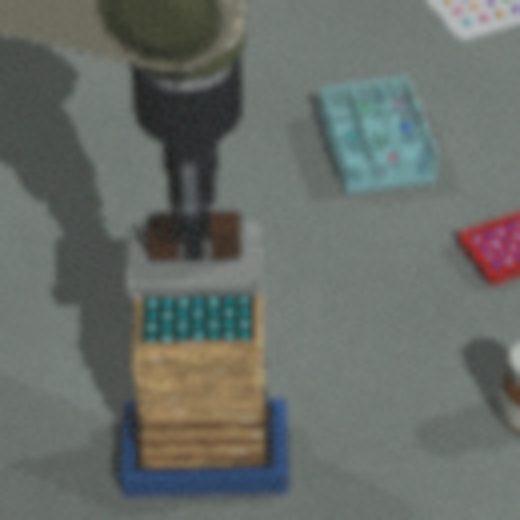

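```bash
python3 -m crank '[0,0,0,0,-0.0003,-0.01,10, 0,0,0,0,0,-0.015,10, 0,0,0,0,0,-0.012,10, 0,0,0,0,0,-0.006,10, 0,0,0,0,0,-0.003,10, 0,0,0,0,0,-0.001,10, 0,0,0,0,0,0,10, 0,0,0,0,0,0,10]'
python3 -m crank '[0,0,0,0,0,-0.001,10, 0,0,0,0,0,-0.001,10, 0,0,0,0,0,-0.001,10, 0,0,0,0,0,0,10]'
```

```text
time_s: 50.75
position: [0.5063, -0.0142, 0.2174]
tool_rot: [[-0.047, -0.999, 0.001], [-0.999, 0.047, -0.0], [0.0, -0.001, -1.0]]
ft_force: [0.1, 0.3, -6.2]
grip_width: 0.021
time_s: 51.15
position: [0.5061, -0.0141, 0.2139]
tool_rot: [[-0.047, -0.999, -0.0], [-0.999, 0.047, 0.0], [-0.0, 0.0, -1.0]]
ft_force: [-0.1, 0.4, -5.7]
grip_width: 0.0204
```

```bash
python3 -m crank '[0,0,0,0,0.0003,-0.001,10, 0,0,0,0,0,-0.001,10, 0,0,0,0,0,-0.001,10, 0,0,0,0,0,-0.0005,10, 0,0,0,0,0,0,10]'
python3 -m crank '[0,0,0,0,0,-0.0005,10, 0,0,0,0,0,-0.0004,10, 0,0,0,0,0,0,10]'
```

```text
time_s: 51.65
position: [0.5061, -0.0138, 0.2104]
tool_rot: [[-0.047, -0.999, -0.0], [-0.999, 0.047, 0.0], [-0.0, 0.0, -1.0]]
ft_force: [0.3, 0.4, -6.1]
grip_width: 0.0213
time_s: 51.95
position: [0.5061, -0.0138, 0.2096]
tool_rot: [[-0.047, -0.999, -0.0], [-0.999, 0.047, 0.0], [-0.0, 0.0, -1.0]]
ft_force: [-0.4, -0.6, -6.3]
grip_width: 0.0209
```

```bash
python3 -m crank '[0,0,0,0,0,-0.0004,10, 0,0,0,0,0,-0.0004,10, 0,0,0,0,0,0,10]'
python3 -m crank '[0,0,0,0,0,-0.0003,10, 0,0,0,0,0,0,10]'
```

```text
time_s: 52.25
position: [0.5061, -0.0139, 0.2088]
tool_rot: [[-0.047, -0.999, -0.0], [-0.999, 0.047, 0.0], [-0.0, 0.0, -1.0]]
ft_force: [0.6, -0.3, -6.4]
grip_width: 0.021
time_s: 52.45
position: [0.5062, -0.0139, 0.2087]
tool_rot: [[-0.047, -0.999, 0.0], [-0.999, 0.047, -0.0], [0.0, -0.0, -1.0]]
ft_force: [-1.2, 0.2, -4.3]
grip_width: 0.0212
```

```bash
python3 -m crank '[0,0,0,0,0,-0.0004,10, 0,0,0,0,0,0,10]'
python3 -m crank '[0,0,0,0,0,0,30, 0,0,0,0,0,0,35, 0,0,0,0,0,0,45, 0,0,0,0,0,0,50, 0,0,0,0,0,0,50, 0,0,0,0,0,0.01,50, 0,0,0,0,0,0.02,50, 0,0,0,0,0,0.03,50, 0,0,0,0,0,0.02,50, 0,0,0,0,0,0,50]'
python3 - <<'E'
from h import *
t=get_image("top");s=get_image("side")
o=observe();R=o["tool_rot"];print(o["position"],np.degrees(np.arctan2(R[1,0],R[0,0])))
a=[rect(t,z,.3,.43,-.33,-.2,3000) for z in(.078,.045)]
cv2.imwrite("pics/c7.png",np.hstack(a))
E
```

```text
time_s: 52.65
position: [0.5062, -0.0138, 0.2087]
tool_rot: [[-0.047, -0.999, 0.001], [-0.999, 0.047, -0.0], [0.0, -0.001, -1.0]]
ft_force: [-2.6, 0.1, 2.2]
grip_width: 0.0209
time_s: 53.65
position: [0.507, -0.014, 0.2914]
tool_rot: [[-0.047, -0.999, 0.006], [-0.999, 0.047, -0.002], [0.001, -0.006, -1.0]]
ft_force: [-0.4, -0.4, -0.3]
grip_width: 0.0429
[ 0.50600116 -0.01378261  0.28823997] -92.70855793058637
```

View pics/c7.png

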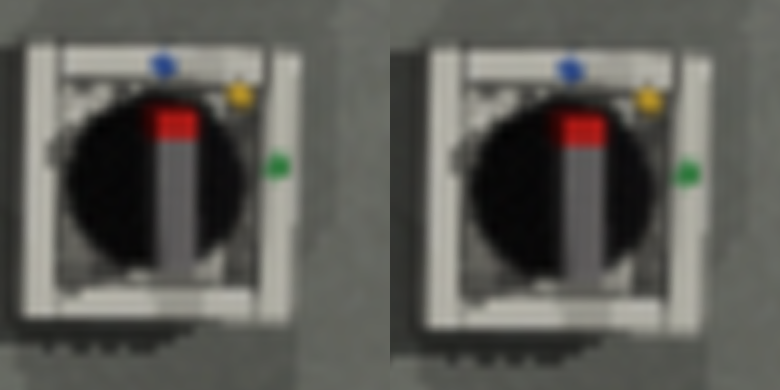

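```bash
python3 -m crank '[0,0,0.0035,-0.0116,-0.0204,0,50, 0,0,0.0035,-0.0116,-0.0204,0,50, 0,0,0.0035,-0.0116,-0.0204,0,50, 0,0,0.0035,-0.0116,-0.0204,0,50, 0,0,0.0035,-0.0116,-0.0204,0,50, 0,0,0.0035,-0.0116,-0.0204,0,50, 0,0,0.0035,-0.0116,-0.0204,0,50, 0,0,0.0035,-0.0116,-0.0204,0,50, 0,0,0.0035,-0.0116,-0.0204,0,50, 0,0,0.0035,-0.0116,-0.0204,0,50, 0,0,0.0035,-0.0116,-0.0204,0,50, 0,0,0.0035,-0.0116,-0.0204,0,50, 0,0,0,0,0,0,50, 0,0,0,0,0,0,50, 0,0,0,0,0,0,50]'
python3 st.py
python3 - <<'E'
from h import *
t=get_image("top");s=get_image("side")
cv2.imwrite("pics/c8.png",np.hstack([cv2.resize(x,(390,390),interpolation=cv2.INTER_CUBIC) for x in(rect(t,.188,.4,.62,-.12,.1,1800),s["frame"][...,::-1][110:220,190:300])]))
E
```

```text
time_s: 55.25
position: [0.3671, -0.2579, 0.2877]
tool_rot: [[-0.005, -1.0, -0.0], [-1.0, 0.005, 0.001], [-0.001, 0.0, -1.0]]
ft_force: [0.4, -0.2, 0.2]
grip_width: 0.0426
55.25 [ 0.3671 -0.2579  0.2877] -90.27 tilt [-0.0005  0.0009]
teal None False
violet None False
amber None False
green None False
pink None False
```

View pics/c8.png

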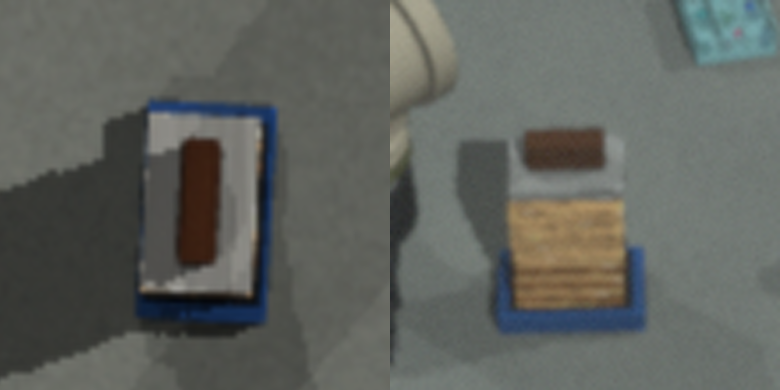

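The block sits square on the stack, handle up, with only about 1 mm of rim showing at (262,200). Timer next.

```bash
python3 -m crank '[0,0,0,0,-0.0007,-0.04,50, 0,0,0,0,0,-0.04,50, 0,0,0,0,0,-0.04,50, 0,0,0,0,0,-0.04,50, 0,0,0,0,0,-0.03,50, 0,0,0,0,0,-0.016,50, 0,0,0,0,0,-0.007,50, 0,0,0,0,0,-0.003,50, 0,0,0,0,0,0,50, 0,0,0,0,0,0,50]'
python3 -m crank '[0,0,0,0,0,0,5, 0,0,0,0,0,0,5, 0,0,0,0,0,0,5, 0,0,0,0,0,0,5, 0,0,0,0,0,0,5, 0,0,0,0,0,0,5]' 40
python3 st.py
```

```text
time_s: 56.4
position: [0.3673, -0.2596, 0.0729]
tool_rot: [[-0.005, -1.0, 0.001], [-1.0, 0.005, -0.001], [0.001, -0.001, -1.0]]
ft_force: [0.2, 0.3, -0.1]
grip_width: 0.0428
time_s: 57.0
position: [0.3671, -0.2601, 0.0728]
tool_rot: [[-0.005, -1.0, 0.001], [-1.0, 0.005, -0.002], [0.002, -0.001, -1.0]]
ft_force: [-2.5, -3.6, 6.2]
grip_width: 0.0129
57.0 [ 0.3671 -0.2601  0.0728] -90.29 tilt [ 0.0007 -0.002 ]
teal None False
violet None False
amber None False
green None False
pink None False
```

```bash
python3 -m crank '[0,0,0,-0.0002,-0.0004,0,5, 0,0,0,0,0,0.002,5, 0,0,0,0,0,0.002,5, 0,0,0,0,0,0.002,5, 0,0,0,0,0,0.002,5, 0,0,0,0,0,0.002,5, 0,0,0,0,0,0.002,5, 0,0,0,0,0,0.001,5, 0,0,0,0,0,0,5, 0,0,0,0,0,0,5]'
```

```text
time_s: 58.05
position: [0.3669, -0.2601, 0.085]
tool_rot: [[-0.005, -1.0, 0.0], [-1.0, 0.005, -0.001], [0.001, -0.0, -1.0]]
ft_force: [2.6, -6.4, -7.1]
grip_width: 0.0131
```

```bash
python3 -m crank '[0,0,-0.07,0.0002,-0.0004,0,5, 0,0,-0.07,0,0,0,5, 0,0,-0.07,0,0,0,5, 0,0,-0.07,0,0,0,5, 0,0,-0.07,0,0,0,5, 0,0,-0.07,0,0,0,5, 0,0,-0.07,0,0,0,5, 0,0,-0.07,0,0,0,5, 0,0,-0.07,0,0,0,5, 0,0,-0.07,0,0,0,5, 0,0,-0.07,0,0,0,5, 0,0,-0.07,0,0,0,5, 0,0,-0.07,0,0,0,5, 0,0,-0.07,0,0,0,5, 0,0,-0.07,0,0,0,5, 0,0,-0.07,0,0,0,5, 0,0,-0.07,0,0,0,5, 0,0,-0.07,0,0,0,5, 0,0,-0.07,0,0,0,5, 0,0,-0.07,0,0,0,5]'
python3 -m crank '[0,0,-0.0205,0,0,0,5, 0,0,0,0,0,0,5, 0,0,0,0,0,0,5]'
python3 st.py
```

```text
time_s: 60.05
position: [0.3662, -0.2613, 0.085]
tool_rot: [[-0.987, -0.163, -0.002], [-0.163, 0.987, -0.002], [0.002, -0.002, -1.0]]
ft_force: [-5.5, -11.9, -7.1]
grip_width: 0.0129
time_s: 60.35
position: [0.3662, -0.2613, 0.085]
tool_rot: [[-0.989, -0.145, -0.002], [-0.145, 0.989, -0.002], [0.002, -0.002, -1.0]]
ft_force: [-5.6, -10.2, -6.3]
grip_width: 0.0129
60.35 [ 0.3662 -0.2613  0.085 ] -171.67 tilt [-0.0018 -0.0021]
teal None False
violet None False
amber None False
green None False
pink None False
```

```bash
python3 -m crank '[0,0,0,-0.0004,-0.0007,0,5, 0,0,0,0,0,0,5, 0,0,0,0,0,0,5]'
python3 - <<'E'
from h import *
t=get_image("top");s=get_image("side")
cv2.imwrite("pics/c9.png",np.hstack([cv2.resize(x,(390,390),interpolation=cv2.INTER_CUBIC) for x in(rect(t,.08,.3,.43,-.33,-.2,3000),s["frame"][...,::-1][225:285,170:230])]))
E
```

```text
time_s: 60.7
position: [0.3661, -0.2614, 0.085]
tool_rot: [[-0.989, -0.145, -0.001], [-0.145, 0.989, -0.001], [0.001, -0.001, -1.0]]
ft_force: [-1.7, -7.6, -6.5]
grip_width: 0.0131
```

View pics/c9.png

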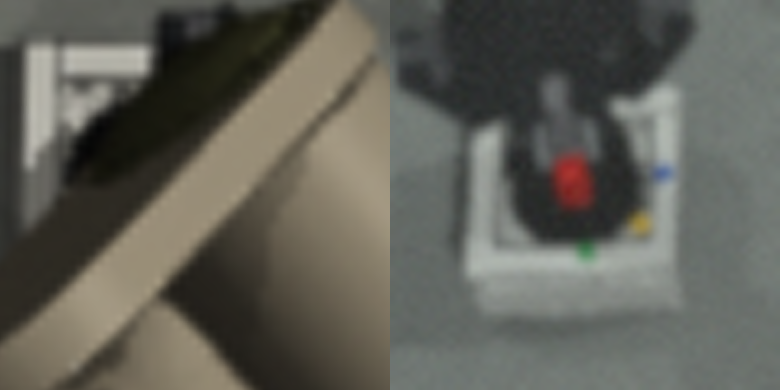

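The pointer (573,182) lines up with the green dot (586,250). Pushing home.

```bash
python3 -m crank '[0,0,0,0,0,-0.002,5, 0,0,0,0,0,-0.002,5, 0,0,0,0,0,-0.002,5, 0,0,0,0,0,-0.002,5, 0,0,0,0,0,-0.002,5, 0,0,0,0,0,-0.002,5, 0,0,0,0,0,-0.001,5, 0,0,0,0,0,-0.001,5, 0,0,0,0,0,0,5, 0,0,0,0,0,0,5]'
```

```text
time_s: 61.8
position: [0.3662, -0.2615, 0.0727]
tool_rot: [[-0.989, -0.145, -0.0], [-0.145, 0.989, -0.002], [0.001, -0.002, -1.0]]
ft_force: [-7.5, -3.9, 18.1]
grip_width: 0.0129
```

```bash
python3 -m crank '[0,0,0,0,0,0.0008,5, 0,0,0,0,0,0,5, 0,0,0,0,0,0,50, 0,0,0,0,0,0,50, 0,0,0,0,0,0,50, 0,0,0,0,0,0,50, 0,0,0,0,0,0.01,50, 0,0,0,0,0,0.02,50, 0,0,0,0,0,0.03,50, 0,0,0,0,0,0.04,50, 0,0,0,0,0,0.04,50, 0,0,0,0,0,0.02,50, 0,0,0,0,0,0,50]'
python3 -m crank '[0,0,0.05,-0.01,-0.035,0,50, 0,0,0.05,-0.01,-0.035,0,50, 0,0,0.05,-0.01,-0.035,0,50, 0,0,0.05,-0.01,-0.035,0,50, 0,0,0.05,-0.01,-0.035,0,50, 0,0,0.05,-0.01,-0.035,0,50, 0,0,0.05,-0.01,-0.035,0,50, 0,0,0.05,-0.01,-0.035,0,50, 0,0,0,0,0,0,50, 0,0,0,0,0,0,50]'
python3 - <<'E'
from h import *
t=get_image("top");s=get_image("side")
cv2.imwrite("pics/c10.png",np.hstack([cv2.resize(x,(390,390),interpolation=cv2.INTER_CUBIC) for x in(rect(t,.078,.3,.43,-.33,-.2,3000),s["frame"][...,::-1][110:290,160:340])]))
E
```

```text
time_s: 63.1
position: [0.3671, -0.2614, 0.2352]
tool_rot: [[-0.989, -0.145, 0.004], [-0.145, 0.989, -0.005], [-0.003, -0.005, -1.0]]
ft_force: [0.6, -0.0, -0.2]
grip_width: 0.0428
time_s: 64.1
position: [0.2862, -0.5406, 0.2306]
tool_rot: [[-0.856, -0.517, -0.001], [-0.517, 0.856, 0.003], [-0.001, 0.003, -1.0]]
ft_force: [0.8, -0.5, -0.5]
grip_width: 0.0426
```

View pics/c10.png

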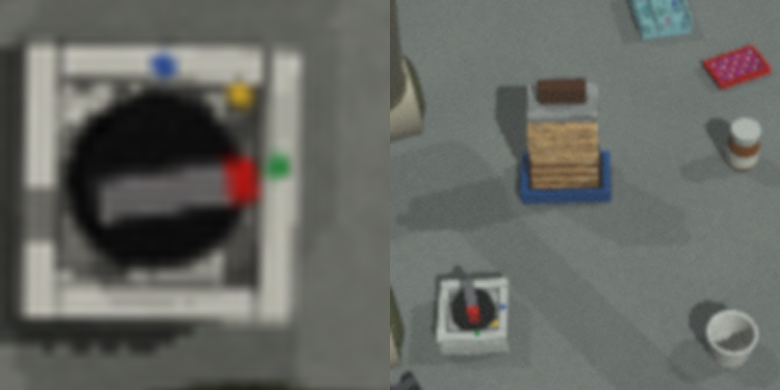

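```bash
python3 -c "
from rig import *
print(close_job())"
```

```text
the job is handed in; nothing more can be done
None
```

I stacked all five plaques (pink, green, amber, violet, teal) squarely on the press pile. I then set the steel block on top, handle up, and started the timer. The job was handed in at about 64 s.

- **Stack:** the last pictures show it upright. Violet read about 0.5° off the press axis, and about 1 mm of the top plaque's rim showed on one side under the block. I read the placed plaques with the top camera at about 1–2 mm to one side of the pile centre; the arm's own reading at placing put most of them within 0.5 mm.
- **Timer:** the pull travelled 12.2 mm to its stop. I then turned the knob 81° clockwise while it was out and pushed it back to the height it started from. The pointer lines up with the green dot.
- **Not gentle on the first plaque:** the pile top was at 94 mm, against the 88 mm I had estimated from the pictures. Pink was therefore pressed down with up to about 38 N before I relieved it. The other four touched at no more than about 6 N. For the block, the net upward reading stayed at or below about 2 N, with most of its weight on the stack.
- **Left alone:** the arm was not moved near the glue jar, bead cup, gem case or the red look-alikes.

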